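Let off the ratchet of the book press and rack the mended notebook

TASK

The glue on the notebook's spine has set, so take the notebook out of the little book press: flip the brass pawl up off the ratchet wheel and right over so that it stays clear, then swing the crank back to its stop so that the jaw opens fully. Lift the notebook out and stand it, spine still up, down on the floor of the empty compartment of the wooden letter rack; do not drop it. Leave the pawl thrown back and the jaw open, and leave the glue stick, the roll of tape and the binder clip where they are.

Things in the scene. Friction and masses are not known exactly. Their poses are not given: they have to be found in the camera images.
- press: small book press, fixed: dark base 210 (x) x 190 (y) mm, top 20 mm above the desk; origin at the centre of its underside; x to the back, y left, z up. Two pale jaws, 130 mm long (x -35 to +95), tops 76 mm above the desk, close along y: left one fixed (face y=+58 mm), right one moves. At the front an axle along x (y=-35, z=54 mm) carries a 60 mm steel ratchet wheel (x -60 to -52) and a crank
- jaw (a joint): opening of the right-hand jaw in m: about 0 = clamped on the notebook; grows as it slides to the press's -y, about 0.016 with the crank at its stop. It follows the crank by rack and pinion, 12 mm a radian
- ratchet (a joint): angle of wheel and crank, rad: about 0.05 = clamped at the start; at 0 the crank leans 75 deg from upright to the press's -y (right); grows as the wheel turns backward (opening) and the crank rises towards upright; stop at 1.40, 5 deg past upright. The engaged pawl blocks it; once the pawl is off it may creep 0.1 by itself as the squeeze goes. Friction of 0.08 N m holds it where left
- wheel_axis (a point): point on the axis of wheel and crank (axis along the press's x), at the same x as crank_knob; the knob circles it at 60 mm in the press's y-z plane
- crank_knob (a point): middle of the crank's black round hand knob: 18 mm diameter, 36 mm long, axis along the press's x, sticking out to the front (-x), free all round but for the crank arm at its rear end. Pinch it from above, fingers closing along the press's y; it turns in the grip
- pawl (a joint): angle of the brass pawl in rad: 0 = resting in the teeth on top of the ratchet wheel, pointing to the press's -y; grows as its tip is lifted up and over its hinge towards +y; upright at about 1.57, stop at 2.35. Past upright it falls back by its own weight and stays. It weighs 60 g and has no spring
- pawl_hinge (a point): point on the pawl's hinge axis (axis along the press's x), at the same x as pawl_pin
- pawl_pin (a point): middle of the pawl's red round finger pin: 12 mm diameter, 26 mm long, axis along the press's x, to the front, 36 mm from the hinge axis; at pawl = 0 level with the hinge, on its -y side, 88 mm above the desk. Pinch from above, fingers closing along the press's y, opened 35 mm at most (the hinge screw is near); the crank's hub below it reaches 64 mm above the desk
- notebook: brown pocket notebook, 149 x 106 x 13 mm, about 0.16 kg, standing in the press spine up, long side along the press's x: foot 20 mm, top edge 126 mm above the desk, 50 mm of it above the jaws. Its x axis runs along the spine, y up to the spine, z across the thickness; origin in the middle of one cover
- notebook_mid (a point): centre of the notebook's volume, 53 mm above its lower edge; axes as notebook
- letter_rack: wooden letter rack, fixed: base 160 (x) x 84 (y) x 10 mm; three upright panels along x, 150 mm long, 6 mm thick, tops 62, 70, 78 mm above the desk from right (-y) to left. Right-hand compartment empty, open at both ends, 26 mm wide; the left one holds envelopes up to 80 mm above the desk. Origin at the centre of its underside, z up
- rack_slot (a point): centre of the floor of the empty right-hand compartment; x along the compartment, y across it, z up. Standing in it, the notebook's long side lies along x and its centre is 53 mm above this point
- glue_stick: white and brown glue stick standing on the desk behind, 22 mm diameter, 86 mm high; origin at the centre of its foot
- washi_a: roll of tan paper tape lying on the desk, 43 mm diameter, 15 mm high; origin at the centre of its underside
- binder_clip: black binder clip on the desk, 21 x 32 x 27 mm; origin at the centre of its underside

How it is judged:
By the outcome, as a careful person would: the job done as asked, in the order asked, and still so for the second after the job is handed in, with the robot touching nothing.
It also fails if it takes over 67 s, if anything falls off the work surface, if the arm or the gripper's body presses on something with over 40 N, if the wrist force passes 120 N, or if a joint passes its speed limit or range.

ROBOT

A 6-joint arm with a two-finger parallel gripper is mounted at the origin on a cart in front of the work surface, level with it; the furniture and walls round the work are solid. World frame = base frame: x ahead of the robot, y to its left, z up, the work surface at z = 0. Lengths are in mm, angles in degrees, forces in N, time in s.
With the tool pointing down it reaches from about 325 to 900 mm from the base axis. Payload 6.1 kg.
Tool frame: the origin (TCP) lies midway between the tips of the shut fingers; the grasp point (between the pads) lies 19 mm behind it; z points along the fingers, y is the line along which they close (so a half turn about z gives the same grasp; the last joint's range is limited). The gripper opens to 85 mm and grips with 20 to 120 N. Pads are 22 mm wide; open, the fingers measure 114 mm over their backs; the gripper's body (76 mm by 85 mm) begins 54 mm behind the grasp point. The pads swing forward as they close: fully open they stand 13 mm farther back than shut.
Start: joints at [-83.944, 12.628, 87.462, -0, 79.91, -7.225], TCP at [143.574, -608.278, 231.3] pointing down, gripper open.
Joint ranges: [-170.65, 170.65], [-52.31, 119.04], [5.05, 147.46], [-71.25, 251.25], [11.57, 151.72], [-153.62, 153.62]. Speed limits (degrees/s): [147.25, 147.25, 172.46, 180, 180, 180].

INTERFACE

Orientations are given as [roll, pitch, yaw] about the fixed x, y, z axes, in that order (R = Rz(yaw) Ry(pitch) Rx(roll)).
In Python, from plant import ctrl gives the robot as it stands. The module is installed in compiled form; this text tells all that it offers.
- The arm moves only by the tool drive_tool, never from a script. Its argument "targets" is a list of rows, each an object with "rot": the turn, a rotation vector about the tool's x, y, z in rad, a list of three; "slide": the shift along the tool's x, y, z in mm, a list of three; "claw": the opening in per cent of the stroke, from 0 (shut) to 100 (fully open). In form: [{"rot": [rx, ry, rz], "slide": [tx, ty, tz], "claw": claw}, ...]. A call has 1 to 5 rows; each row shifts and turns the commanded pose from where the row before left it, along the tool's axes as they then stand; what a row does not reach is not made up. A row lasts 1/8 s, in which the tool goes at most 62.5 mm and 10.7 degrees, less where a joint would pass 70% of its speed; a pose out of reach is approached as far as the arm can. A call with a gripper value outside its range is refused whole. The fingers move at their own pace and stop on an object; the grip force is fixed at half the most. Time passes only in rows, so rows that do not move let the fingers close. It gives the time, the measured TCP pose, the force, the opening and the grip force at its end, in the units of the state.
- ctrl.observe(): the state, without advancing time (a new reading comes with each control period).
- ctrl.read_camera(name): name is "scene" or "top"; returns the picture (384x512x3 uint8, red, green, blue); there is no depth.
- ctrl.camera_info(name): a dict with "mtx" (3x3 intrinsics, pixels), "view" (4x4, takes a point from world to camera coordinates). Camera axes: x right, y up, looking along -z (the intrinsics and any distortion apply to the point x, -y, -z); pixel columns grow to the right and rows downward; lengths in mm; the calibration is good to about 2 mm. A picture is of the moment at which its call begins. camera_info takes no time and is no camera call.
- ctrl.sign_off(): hands the job in; it is judged then, once.
Trained networks look in the newest picture that a camera, given by its name, has taken for a name from the list of things; names that differ only in an ending like _2 or _b are one class to them, and where a whole thing is asked for, a point or a joint stands for the part that bears it (a point fixed in the world has none). Each returns a list of dicts, best first, with "conf" (0 to 1); they miss things now and then, are a little off and sometimes report something else, mostly with a low value. They report only what shows in the picture. A call takes as long as a camera call.
- ctrl.cut_out(camera, query): "pixels" (384x512 bool, what is visible of it) and "extent" ([centre column, centre row, width, height] in pixels, round what is visible of it).
The state is a dict: "clock": time; "qpos": joint angles; "dq": joint speeds; "joint_torque": joint torques, N m; "position": TCP position; "eef_rot": TCP orientation; "ft_force": force on the tool from outside, world axes, zero at the start; "ft_torque": the same for the moment, N m; "width": opening from 0.0 (shut) to 1.0 (fully open); "finger_force": force on a finger pad.
Only numpy, scipy, OpenCV 4.12 (cv2) and the standard library are available. Lean on these libraries where they do the work, as an engineer would, in place of code of your own. Each camera call takes 0.05 s, during which the arm holds its last target. There are 200 camera calls.

## Working session

There is one attempt and no reset: what is moved stays moved. The work goes in short steps, Python scripts to look and compute and a tool call to move; the robot and the scene stay as the last step left them, time stands still between calls to the robot, and variables do not carry over. Pictures are saved under pics/ and viewed, at most 10 in all, crops included, and the job is handed in when it is done.

Besides the shell and the picture viewer there is one more tool, called after "Call:" as name(argument=value, ...), one argument or row to a line, values as JSON. drive_tool: Moves the arm, as the interface text tells. Its arguments: {"type":"object","properties":{"targets":{"type":"array"}},"required":["targets"]}

```bash
mkdir -p pics; cat > h.py <<'E'
import numpy as np, cv2
from plant import ctrl
def cam(n):
    i=ctrl.camera_info(n); return np.array(i['mtx']),np.array(i['view']),i
def proj(n,P):
    K,V,_=cam(n); P=np.atleast_2d(P).astype(float); c=P@V[:3,:3].T+V[:3,3]; q=(c*[1,-1,-1])@K.T; return q[:,:2]/q[:,2:]
def ray(n,uv):
    K,V,_=cam(n); d=np.linalg.inv(K)@[uv[0],uv[1],1]*[1,-1,-1]; R=V[:3,:3]; d=R.T@d; o=-R.T@V[:3,3]; return o,d
def onz(n,uv,z):
    o,d=ray(n,uv); return o+d*(z-o[2])/d[2]
def tri(uvs):
    A=np.zeros((3,3));b=np.zeros(3)
    for n,uv in uvs.items():
        o,d=ray(n,uv); d=d/np.linalg.norm(d); M=np.eye(3)-np.outer(d,d); A+=M;b+=M@o
    return np.linalg.solve(A,b)
def save(n,f,crop=None,s=1):
    im=ctrl.read_camera(n)[:,:,::-1]
    if crop: im=im[crop[1]:crop[3],crop[0]:crop[2]]
    cv2.imwrite('pics/'+f,cv2.resize(im,None,fx=s,fy=s,interpolation=cv2.INTER_CUBIC))
E
python3 - <<'E'
from h import *
np.set_printoptions(precision=1,suppress=True)
save('scene','s0.png',s=1.5);save('top','t0.png',s=1.5)
print(cam('top')[2],cam('scene')[2])
for n in['top','scene']:
  for q in['press','notebook','letter_rack','pawl_pin','crank_knob','pawl','glue_stick','washi_a','binder_clip']:
    for d in ctrl.cut_out(n,q)[:2]:
      r,c=np.nonzero(d['pixels']); print(n,q,round(d['conf'],2),np.array(d['extent']),len(r),c.mean().round(1),r.mean().round(1))
print(ctrl.observe())
E
```

```text
{'mtx': array([[386.9,   0. , 256.9],
       [  0. , 386.9, 191.2],
       [  0. ,   0. ,   1. ]]), 'view': array([[    0. ,    -1. ,    -0. ,    29. ],
       [    1. ,     0. ,     0. ,  -517.1],
       [   -0. ,    -0. ,     1. , -1136.8],
       [    0. ,     0. ,     0. ,     1. ]])} {'mtx': array([[422.6,   0. , 257.1],
       [  0. , 422.6, 192.2],
       [  0. ,   0. ,   1. ]]), 'view': array([[  -0.7,   -0.7,    0. ,  364.1],
       [   0.6,   -0.5,    0.6, -327.2],
       [  -0.5,    0.5,    0.8, -857.5],
       [   0. ,    0. ,    0. ,    1. ]])}
top press 0.58 [327.8 199.4  74.9  73.9] 4531 327.0 198.3
top notebook 0.57 [309.6 178.9  10.5  58.7] 399 310.7 179.8
top letter_rack 0.68 [207.6 191.6  41.5  55.4] 1710 207.5 192.1
top letter_rack 0.66 [351.5 207.9  26.   51.5] 326 348.5 208.6
top pawl_pin 0.66 [333.3 220.1  20.4  11.9] 94 334.9 218.7
top crank_knob 0.71 [350.4 206.6  33.7  53.9] 353 348.1 208.1
top pawl 0.64 [330.9 220.8  20.9  14.6] 115 334.4 218.6
top glue_stick 0.6 [229.9 137.1  15.4  16.8] 105 229.7 136.2
top binder_clip 0.62 [188.6 242.   12.3   7.2] 76 187
[... 583 characters left out ...]
.45 [234.3 313.1  12.2  19.8] 187 230.4 310.8
scene glue_stick 0.51 [181.4 187.1  14.9  26.2] 204 183.5 185.9
scene washi_a 0.67 [277.7 260.9  21.4  16.9] 195 278.9 261.3
scene washi_a 0.6 [306.6 176.9 105.3  76.2] 3749 307.6 178.7
scene binder_clip 0.48 [234.1 312.9  10.5  16.7] 163 230.4 310.3
{'clock': 1.0, 'qpos': array([-83.9,  12.6,  87.5,   0. ,  79.9,  -7.2]), 'dq': array([-0.1, -0. , -0. ,  0. , -0. ,  0. ]), 'joint_torque': array([  0. , -49.7, -39. ,  -0. ,   0. ,  -0. ]), 'position': array([ 143.6, -608.3,  231.3]), 'eef_rot': array([180. ,   0. ,  13.3]), 'ft_force': array([ 0.2, -0.3,  0.8]), 'ft_torque': array([ 0.,  0., -0.]), 'finger_force': 0.0, 'width': 0.9978930853670824}
```

```bash
python3 - <<'E'
from h import *
save('top','t1.png',(170,120,390,285),3.6);save('scene','s1.png',(150,110,390,290),3.3)
E
```

```text
(no output)
```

View pics/t1.png

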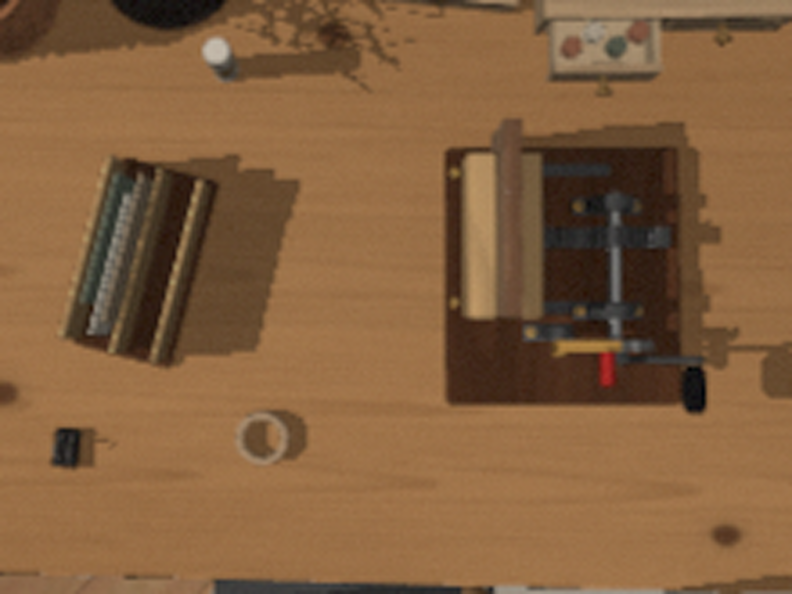

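View pics/s1.png

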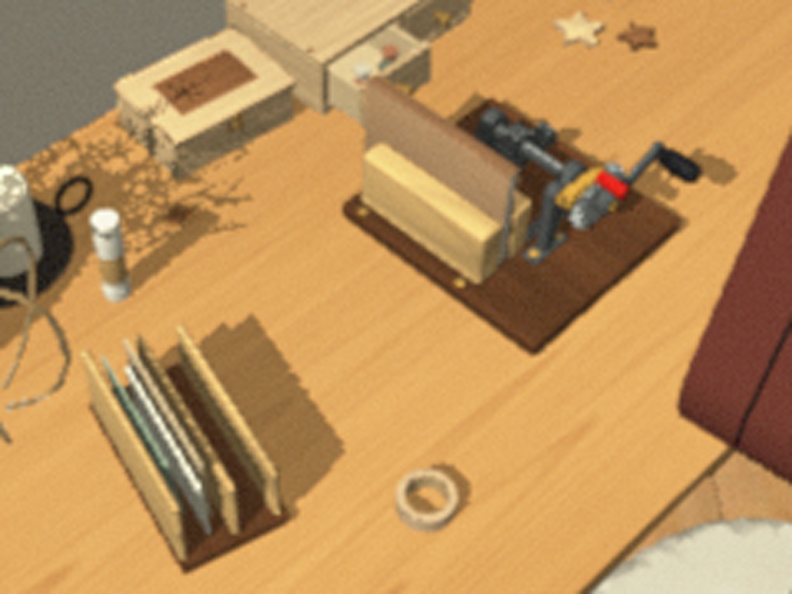

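The top crop shows the press with its base corners at about (446..680, 150..404), nearly square to the world. The red pin is at (608,370) and the black knob at (694,390). The rack is turned about -14°, and its right compartment lies between panels (160,170)-(118,352) and (205,182)-(160,362). The scene crop agrees, with the pin at (612,184) and the knob at (678,163).

```bash
cat > m.py <<'E'
from h import *
np.set_printoptions(precision=1,suppress=True)
T=lambda u,v:(170+u/3.6-.36,120+v/3.6-.36); S=lambda u,v:(150+u/3.3-.35,110+v/3.3-.35)
E
python3 - <<'E'
from m import *
for n in['top','scene']:
  a=ctrl.read_camera(n).astype(int); m=(a[:,:,0]>120)&(a[:,:,1]<60)&(a[:,:,2]<60); m[:, 380:]=0; r,c=np.nonzero(m); print(n,len(r),c.mean(),r.mean(),c.min(),c.max(),r.min(),r.max())
  if n=='top': pt=(c.mean(),r.mean())
  else: ps=(c.mean(),r.mean())
print('pin',tri({'top':pt,'scene':ps}),onz('top',pt,88),onz('scene',ps,88))
k={'top':T(694,390),'scene':S(678,163)}; print('knob',tri(k),onz('top',k['top'],70))
print('base', [onz('top',T(*p),20) for p in[(446,150),(680,150),(446,404),(680,404)]], [onz('scene',S(*p),20) for p in [(344,208),(535,347),(680,218)]])
print('nb top', [onz('top',T(*p),126) for p in[(499,119),(522,119),(510,315)]], [onz('scene',S(*p),126) for p in [(366,80),(516,180)]])
print('jaw L',[onz('top',T(*p),76) for p in[(463,154),(464,317)]])
for p,q,z in[((113,158),(68,335),78),((160,170),(118,352),70),((205,182),(160,362),62)]:
  a,b=onz('top',T(*q),z),onz('top',T(*p),z); print('panel',a,b,(a+b)/2,np.degrees(np.arctan2(*(b-a)[1::-1])),np.linalg.norm(b-a))
for p,q,z in[((87,353),(181,555),78),((143,340),(234,530),70),((183,330),(276,512),62)]:
  a,b=onz('scene',S(*q),z),onz('scene',S(*p),z); print('panelS',a,b,(a+b)/2,np.degrees(np.arctan2(*(b-a)[1::-1])),np.linalg.norm(b-a))
E
```

```text
top 27 338.0 222.0 337 339 218 226
scene 38 336.3421052631579 170.76315789473685 331 369 163 350
pin [ 431.4 -191.5   66.4] [ 433.3 -186.7   88. ] [ 419.9 -174.    88. ]
knob [ 418.7 -255.9   74.3] [ 417.6 -257.7   70. ]
base [array([606.3, -66.5,  20. ]), array([ 609.7, -256.6,   20. ]), array([399.3, -70.1,  20. ]), array([ 403.6, -258.8,   20. ])] [array([602. , -62.5,  20. ]), array([399.2, -68.8,  20. ]), array([ 405.4, -256.2,   20. ])]
nb top [array([617.4, -98.5, 126. ]), array([ 617.7, -115.5,  126. ]), array([ 472.4, -108.8,  126. ])] [array([ 618.4, -100.3,  126. ]), array([ 465.5, -104.8,  126. ])]
jaw L [array([596.7, -76.1,  76. ]), array([470.2, -79. ,  76. ])]
panel [449.7 228.1  78. ] [588.5 196.7  78. ] [519.1 212.4  78. ] -12.754899877501426 142.3052007127123
panel [437.1 190.   70. ] [580.6 160.7  70. ] [508.8 175.4  70. ] -11.546558039273117 146.42137076682528
panel [429.7 158.   62. ] [572.5 125.9  62. ] [501.1 141.9  62. ] -12.655045065672999 146.3310888766766
panelS [418.7 254.8  78. ] [586.  201.9  78. ] [502.4 228.3  78. ] -17.547014449465788 175.46257763083076
panelS [413.1 216.4  70. ] [573.7 163.1  70. ] [493.4 189.7  70. ] -18.366919620828966 169.16055841844914
panelS [408.2 185.   62. ] [566.5 133.2  62. ] [487.3 159.1  62. ] -18.141544631371627 166.60483822425414
```

```bash
python3 - <<'E'
from m import *
P={}
for n in['top','scene']:
  a=ctrl.read_camera(n).astype(int); m=(a[:,:,0]>120)&(a[:,:,1]<60)&(a[:,:,2]<60)
  m[:,360:]=0;m[190 if n=='scene' else 240:]=0; r,c=np.nonzero(m);P[n]=(c.mean(),r.mean())
  w=np.clip(a[:,:,0]-np.maximum(a[:,:,1],a[:,:,2])-60,0,None)*cv2.dilate(m.astype(np.uint8),np.ones((3,3))); yy,xx=np.indices(w.shape);P[n]=((w*xx).sum()/w.sum(),(w*yy).sum()/w.sum())
print(P,tri(P),onz('top',P['top'],90),onz('scene',P['scene'],88))
# rack overlay
def rack(c,yaw):
  R=np.array([[np.cos(yaw),-np.sin(yaw)],[np.sin(yaw),np.cos(yaw)]]); L=[]
  for y0,z in[(-32,62),(0,70),(32,78)]:
    q=[(sx*75,y0+sy*3) for sx,sy in[(-1,-1),(1,-1),(1,1),(-1,1)]]; L.append(np.c_[np.array(q)@R.T+c,np.full(4,z)])
  q=[(sx*80,sy*42) for sx,sy in[(-1,-1),(1,-1),(1,1),(-1,1)]]; L.append(np.c_[np.array(q)@R.T+c,np.full(4,10)])
  return L
# slot centre measured (505,158.5); rack centre is 16 further along +y'
c=np.array([509.,175.]); yaw=np.radians(-12.5)
ims=[]
for n,cr in[('top',(170,150,250,230)),('scene',(165,195,245,295))]:
  im=ctrl.read_camera(n)[:,:,::-1][cr[1]:cr[3],cr[0]:cr[2]]; s=5
  im=cv2.resize(im,None,fx=s,fy=s,interpolation=cv2.INTER_CUBIC)
  for q in rack(c,yaw):
    p=(proj(n,q)-[cr[0],cr[1]]+.5)*s; cv2.polylines(im,[p.astype(np.int32)],True,(0,255,0),1)
  ims.append(cv2.copyMakeBorder(im,0,500-im.shape[0],0,0,cv2.BORDER_CONSTANT))
cv2.imwrite('pics/r0.png',np.hstack(ims))
E
```

```text
{'top': (np.float64(338.1246144355336), np.float64(221.96730413325108)), 'scene': (np.float64(334.93337617823477), np.float64(165.3652527849186))} [ 433.9 -186.6   88. ] [ 433.4 -186.6   90. ] [ 434.3 -186.1   88. ]
```

View pics/r0.png

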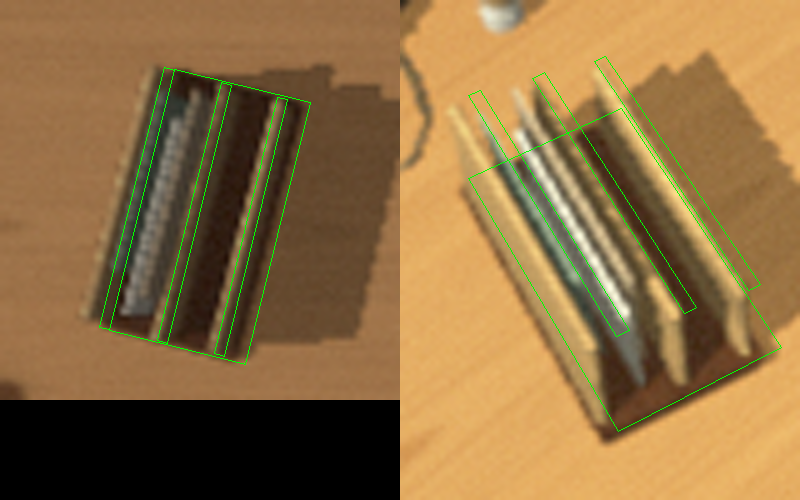

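Call:
drive_tool(
  targets=[
    {"rot": [0, 0, 0.107], "slide": [0, 0, 0], "claw": 36},
    {"rot": [0, 0, 0.106], "slide": [0, 0, 0], "claw": 36},
    {"rot": [0, 0, 0], "slide": [29, -40, 0], "claw": 36},
    {"rot": [0, 0, 0], "slide": [29, -40, 0], "claw": 36},
    {"rot": [0, 0, 0], "slide": [29, -40, 0], "claw": 36},
  ],
)

```text
clock: 2.02
position: [228.9, -485.5, 231.3]
eef_rot: [180.0, -0.0, 1.0]
ft_force: [-0.0, 0.0, 0.7]
width: 0.364
finger_force: 0.0
```

The overlay shows the rack base placed about right, but the panel lines are a few pixels off: the compartments are unequal, and the yaw is a little more than 12.5°. The pin triangulates to (434,-186.5,88), which agrees with the given height. I'll take a clean view of the rack while moving on to the pin.

```bash
python3 - <<'E'
from h import *
ims=[]
for n,cr in[('top',(180,155,240,230)),('scene',(172,200,242,290))]:
  a=np.mean([ctrl.read_camera(n)[:,:,::-1].astype(float) for _ in range(3)],0)
  im=np.clip(a*1.3,0,255).astype(np.uint8)[cr[1]:cr[3],cr[0]:cr[2]]
  im=cv2.resize(im,None,fx=6,fy=6,interpolation=cv2.INTER_CUBIC)
  ims.append(cv2.copyMakeBorder(im,0,540-im.shape[0],0,0,cv2.BORDER_CONSTANT))
cv2.imwrite('pics/r1.png',np.hstack(ims))
E
```

```text
(no output)
```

View pics/r1.png

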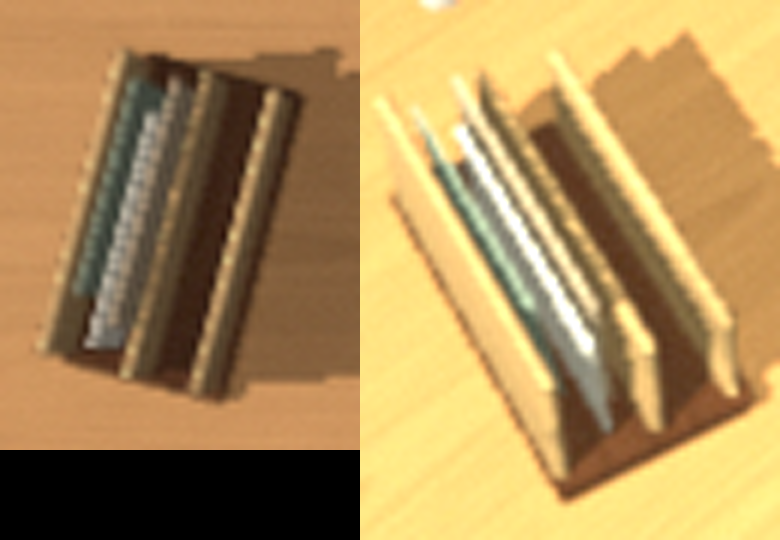

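Call:
drive_tool(
  targets=[
    {"rot": [0, 0, 0], "slide": [29, -40, 0], "claw": 36},
    {"rot": [0, 0, 0], "slide": [29, -40, 0], "claw": 36},
    {"rot": [0, 0, 0], "slide": [29, -40, 0], "claw": 36},
    {"rot": [0, 0, 0], "slide": [29, -40, 0], "claw": 36},
    {"rot": [0, 0, 0], "slide": [29, -40, 0], "claw": 36},
  ],
)

```text
clock: 2.95
position: [370.0, -284.1, 231.5]
eef_rot: [180.0, -0.0, 1.0]
ft_force: [1.1, -0.0, -0.6]
width: 0.358
finger_force: 0.0
```

Clean view of the rack. Panel tops in the top view run (272,95)-(200,392), (207,76)-(130,377) and (122,57)-(46,348). In the scene half, the front ends are at (720,325), (643,345) and (555,387), and the base corners are at (562,497) and (755,400). I'll fit the rack to these.

```bash
python3 - <<'E'
from m import *
from scipy.optimize import least_squares
A=lambda u,v:(180+u/6-.42,155+v/6-.42); B=lambda u,v:(172+(u-360)/6-.42,200+v/6-.42)
obs=[('top',A(272,95),1,75,62),('top',A(200,392),1,-75,62),('top',A(207,76),2,75,70),('top',A(130,377),2,-75,70),('top',A(122,57),3,75,78),('top',A(46,348),3,-75,78),
('scene',B(720,327),1,-75,62),('scene',B(643,347),2,-75,70),('scene',B(555,387),3,-75,78),('scene',B(556,60),1,75,62),('scene',B(381,100),3,75,78),('scene',B(562,497),4,-80,10),('scene',B(755,400),5,-80,10)]
def f(p):
  c=np.array([p[0],p[1]]);s,k=np.sin(p[2]),np.cos(p[2]); r=[]
  for n,uv,i,x,z in obs:
    y={1:p[3]-32,2:p[3],3:p[4],4:42,5:-42}[i]; r+=list(proj(n,[c[0]+k*x-s*y,c[1]+s*x+k*y,z])[0]-uv)
  return r
o=least_squares(f,[509,175,-.22,0,34],loss='soft_l1'); p=o.x; print(p[:2],np.degrees(p[2]),p[3:]); print(np.reshape(o.fun,(-1,2)))
y=p[3]-16; print('slot',p[0]-np.sin(p[2])*y,p[1]+np.cos(p[2])*y)
E
```

```text
[509.6 182.3] -13.473770860909326 [-3.1 35.9]
[[ 0.  -0.9]
 [-1.5  0.7]
 [-0.4 -0.8]
 [-1.2  0.4]
 [ 0.  -1.4]
 [-1.1  1.7]
 [ 2.1 -0.4]
 [ 1.8  0.6]
 [-0.2 -0.1]
 [-0.4 -2.4]
 [ 0.4 -1.4]
 [-0.4  0.2]
 [ 0.5 -0.1]]
slot 505.17073742033307 163.7140823686791
```

Call:
drive_tool(
  targets=[
    {"rot": [0, 0, 0], "slide": [33, -48, 0], "claw": 36},
    {"rot": [0, 0, 0], "slide": [33, -48, 50], "claw": 36},
    {"rot": [0, 0, 0], "slide": [0, 0, 40], "claw": 36},
    {"rot": [0, 0, 0], "slide": [0, 0, 0], "claw": 36},
  ],
)

```text
clock: 3.45
position: [425.7, -194.9, 147.5]
eef_rot: [-179.8, 0.3, 1.1]
ft_force: [-0.4, -1.0, 0.1]
width: 0.359
finger_force: 0.0
```

Call:
drive_tool(
  targets=[
    {"rot": [0, 0, 0], "slide": [8.3, -8.4, 0], "claw": 36},
    {"rot": [0, 0, 0], "slide": [0, 0, 25], "claw": 36},
    {"rot": [0, 0, 0], "slide": [0, 0, 0], "claw": 36},
  ],
)

```text
clock: 3.82
position: [436.0, -187.6, 126.1]
eef_rot: [-180.0, 0.0, 1.0]
ft_force: [-0.3, -0.4, -0.2]
width: 0.361
finger_force: 0.0
```

```bash
python3 - <<'E'
from h import *
ims=[]
for n,cr in[('top',(305,180,375,250)),('scene',(295,125,375,205))]:
  im=ctrl.read_camera(n)[:,:,::-1][cr[1]:cr[3],cr[0]:cr[2]]
  ims.append(cv2.resize(im,(400,400),interpolation=cv2.INTER_CUBIC))
cv2.imwrite('pics/p1.png',np.hstack(ims)); print(ctrl.observe()['position'])
E
```

```text
[ 436.78991769 -188.11303372  127.32079977]
```

View pics/p1.png

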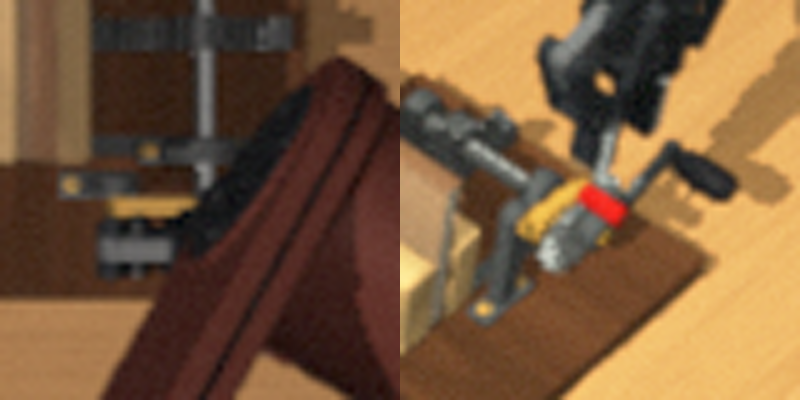

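The scene crop shows the fingers above the red pin at (603,203), one on each side of it. I'll correct by 2 mm, descend and close.

Call:
drive_tool(
  targets=[
    {"rot": [0, 0, 0], "slide": [-3, -1.2, 15], "claw": 36},
    {"rot": [0, 0, 0], "slide": [0, 0, 15], "claw": 36},
    {"rot": [0, 0, 0], "slide": [0, 0, 13], "claw": 36},
    {"rot": [0, 0, 0], "slide": [0, 0, 9], "claw": 36},
    {"rot": [0, 0, 0], "slide": [0, 0, 0], "claw": 36},
  ],
)

```text
clock: 4.55
position: [432.2, -185.6, 72.5]
eef_rot: [-179.9, 0.1, 1.1]
ft_force: [0.5, 0.5, -0.7]
width: 0.362
finger_force: 0.0
```

Call:
drive_tool(
  targets=[
    {"rot": [0, 0, 0], "slide": [0, 0, 0], "claw": 0},
    {"rot": [0, 0, 0], "slide": [0, 0, 0], "claw": 0},
    {"rot": [0, 0, 0], "slide": [0, 0, 0], "claw": 0},
    {"rot": [0, 0, 0], "slide": [0, 0, 0], "claw": 0},
  ],
)

```text
clock: 5.05
position: [433.2, -186.3, 74.0]
eef_rot: [180.0, -0.0, 1.1]
ft_force: [-0.2, 0.5, 2.2]
width: 0.112
finger_force: 58.6
```

Call:
drive_tool(
  targets=[
    {"rot": [0, 0, 0], "slide": [0, -1.6, -10.6], "claw": 0},
    {"rot": [0, 0, 0], "slide": [0, -4.7, -9.7], "claw": 0},
    {"rot": [0, 0, 0], "slide": [0, -7.3, -7.9], "claw": 0},
    {"rot": [0, 0, 0], "slide": [0, -9.4, -5.4], "claw": 0},
    {"rot": [0, 0, 0], "slide": [0, -10.5, -2.3], "claw": 0},
  ],
)

```text
clock: 5.68
position: [432.8, -158.3, 113.8]
eef_rot: [179.3, -0.0, 1.1]
ft_force: [-17.1, -17.4, 28.1]
width: 0.113
finger_force: 59.3
```

Call:
drive_tool(
  targets=[
    {"rot": [0, 0, 0], "slide": [0, -10.7, 0.8], "claw": 0},
    {"rot": [0, 0, 0], "slide": [0, -8.4, 3.2], "claw": 0},
    {"rot": [0, 0, 0], "slide": [0, 0, 0], "claw": 0},
  ],
)

```text
clock: 6.05
position: [435.0, -134.9, 109.4]
eef_rot: [179.8, -0.4, 1.0]
ft_force: [-0.4, -0.6, 16.3]
width: 0.109
finger_force: 65.7
```

Call:
drive_tool(
  targets=[
    {"rot": [0, 0, 0], "slide": [0, 0, 0], "claw": 36},
    {"rot": [0, 0, 0], "slide": [0, 0, 0], "claw": 36},
    {"rot": [0, 0, 0], "slide": [0, 0, -25], "claw": 36},
    {"rot": [0, 0, 0], "slide": [0, 0, -35], "claw": 36},
    {"rot": [0, 0, 0], "slide": [0, 30, -20], "claw": 36},
  ],
)

```text
clock: 6.68
position: [432.6, -162.6, 186.5]
eef_rot: [-180.0, -0.0, 1.2]
ft_force: [0.4, 0.0, -0.2]
width: 0.362
finger_force: 0.0
```

Call:
drive_tool(
  targets=[
    {"rot": [0, 0, 0], "slide": [-20, 50, 0], "claw": 50},
    {"rot": [0, 0, 0], "slide": [0, 40, 0], "claw": 50},
    {"rot": [0, 0, 0], "slide": [0, 0, 0], "claw": 50},
  ],
)

```text
clock: 7.05
position: [413.4, -255.7, 185.0]
eef_rot: [-180.0, 0.1, 0.9]
ft_force: [0.2, 0.5, -0.0]
width: 0.497
finger_force: 0.0
```

```bash
python3 - <<'E'
from m import *
P={}
ims=[]
for n,cr in[('top',(295,150,375,250)),('scene',(275,110,375,210))]:
  a=ctrl.read_camera(n); im=a[:,:,::-1][cr[1]:cr[3],cr[0]:cr[2]]
  ims.append(cv2.resize(im,None,fx=4,fy=4,interpolation=cv2.INTER_CUBIC))
  a=a.astype(int);w=np.clip(a[:,:,0]-np.maximum(a[:,:,1],a[:,:,2])-80,0,None)
  m=np.zeros_like(w);m[cr[1]:cr[3],cr[0]:cr[2]]=1;w=w*m;yy,xx=np.indices(w.shape); 
  if w.sum(): P[n]=((w*xx).sum()/w.sum(),(w*yy).sum()/w.sum())
print(P,tri(P) if len(P)==2 else 0)
cv2.imwrite('pics/p2.png',np.hstack(ims)); print(ctrl.observe()['position'])
E
```

```text
{'top': (np.float64(316.0862812769629), np.float64(222.4702329594478)), 'scene': (np.float64(320.21557145955325), np.float64(171.87486445456517))} [ 432.3 -123.3  111.2]
[ 413.6 -253.3  184.7]
```

View pics/p2.png

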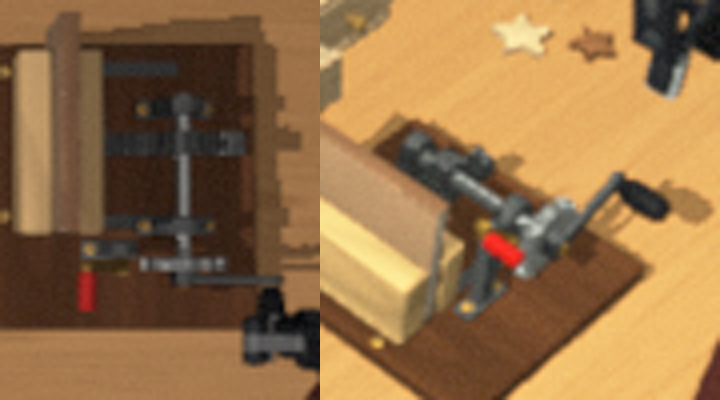

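The pawl is thrown back: the pin is now at (86,292) in the left half, which triangulates to (432,-123,111) against about (.., -125,113) expected at the stop. The knob is still at about (645,197) in the right half. Next I'll measure the axle and the knob.

```bash
python3 - <<'E'
from m import *
for v in(130,200,275): print(onz('top',(295+184/4-.4,150+v/4-.4),54))
k={'scene':(275+325/4-.4,110+197/4-.4)}; print(onz('scene',k['scene'],73),onz('top',T(694,390),73),onz('top',T(694,368),73)[0],onz('top',T(694,412),73)[0])
print(proj('scene',[[418,-257,73],[418,-251,84]]),k)
E
```

```text
[ 545.3 -198.7   54. ]
[ 495.6 -199.4   54. ]
[ 442.6 -200.    54. ]
[ 419.3 -258.2   73. ] [ 417.7 -257.    73. ] 434.63126154806355 400.8228667818584
[[356.  159.3]
 [355.4 157.5]] {'scene': (355.85, 158.85)}
```

Call:
drive_tool(
  targets=[
    {"rot": [0, 0, 0], "slide": [2.5, 3, 35], "claw": 50},
    {"rot": [0, 0, 0], "slide": [0, 0, 40], "claw": 50},
    {"rot": [0, 0, 0], "slide": [0, 0, 30], "claw": 50},
    {"rot": [0, 0, 0], "slide": [0, 0, 19], "claw": 50},
    {"rot": [0, 0, 0], "slide": [0, 0, 0], "claw": 50},
  ],
)

```text
clock: 7.78
position: [415.4, -254.2, 59.6]
eef_rot: [-179.8, 0.2, 1.2]
ft_force: [0.4, -0.6, 0.2]
width: 0.501
finger_force: 0.0
```

Call:
drive_tool(
  targets=[
    {"rot": [0, 0, 0], "slide": [0, 0, 0], "claw": 0},
    {"rot": [0, 0, 0], "slide": [0, 0, 0], "claw": 0},
    {"rot": [0, 0, 0], "slide": [0, 0, 0], "claw": 0},
    {"rot": [0, 0, 0], "slide": [0, 0, 0], "claw": 0},
  ],
)

```text
clock: 8.28
position: [417.4, -255.9, 62.5]
eef_rot: [-179.9, -0.1, 1.1]
ft_force: [1.4, 6.1, 1.5]
width: 0.181
finger_force: 58.5
```

Call:
drive_tool(
  targets=[
    {"rot": [0, 0, 0], "slide": [0, -5.5, -11.3], "claw": 0},
    {"rot": [0, 0, 0], "slide": [0, -7.7, -9.9], "claw": 0},
    {"rot": [0, 0, 0], "slide": [0, -9.6, -8.0], "claw": 0},
    {"rot": [0, 0, 0], "slide": [0, -11.1, -5.9], "claw": 0},
    {"rot": [0, 0, 0], "slide": [0, -12.1, -3.5], "claw": 0},
  ],
)

```text
clock: 8.9
position: [416.9, -220.2, 106.6]
eef_rot: [178.8, -0.1, 1.2]
ft_force: [-20.6, -26.0, 27.4]
width: 0.183
finger_force: 58.3
```

Call:
drive_tool(
  targets=[
    {"rot": [0, 0, 0], "slide": [0, -10.4, -0.9], "claw": 0},
    {"rot": [0, 0, 0], "slide": [0, -6, 0.3], "claw": 0},
    {"rot": [0, 0, 0], "slide": [0, 0, 0], "claw": 0},
  ],
)

```text
clock: 9.28
position: [418.5, -198.5, 108.1]
eef_rot: [179.5, -0.4, 1.0]
ft_force: [-12.4, -0.8, 34.4]
width: 0.179
finger_force: 65.1
```

Call:
drive_tool(
  targets=[
    {"rot": [0, 0, 0], "slide": [0, -2, -4], "claw": 0},
    {"rot": [0, 0, 0], "slide": [0, -2, 0], "claw": 0},
    {"rot": [0, 0, 0], "slide": [0, 0, 0], "claw": 0},
    {"rot": [0, 0, 0], "slide": [0, 0, 0], "claw": 0},
  ],
)

```text
clock: 9.78
position: [417.3, -193.1, 108.8]
eef_rot: [179.6, -0.2, 1.2]
ft_force: [-4.9, -3.7, 16.2]
width: 0.178
finger_force: 62.2
```

Call:
drive_tool(
  targets=[
    {"rot": [0, 0, 0], "slide": [0, -3, -1], "claw": 0},
    {"rot": [0, 0, 0], "slide": [0, -2, 0], "claw": 0},
    {"rot": [0, 0, 0], "slide": [0, 0, 0], "claw": 0},
    {"rot": [0, 0, 0], "slide": [0, 0, 0], "claw": 0},
  ],
)

```text
clock: 10.28
position: [417.4, -192.6, 109.2]
eef_rot: [179.1, -0.3, 1.2]
ft_force: [0.1, -23.6, -1.2]
width: 0.182
finger_force: 60.3
```

At the stop: another 5 mm commanded gives no travel and 24 N of resistance. Releasing, then looking.

Call:
drive_tool(
  targets=[
    {"rot": [0, 0, 0], "slide": [0, 3, 0], "claw": 40},
    {"rot": [0, 0, 0], "slide": [0, 0, 0], "claw": 40},
    {"rot": [0, 0, 0], "slide": [0, 0, -25], "claw": 40},
    {"rot": [0, 0, 0], "slide": [0, 0, -45], "claw": 50},
    {"rot": [0, 0, 0], "slide": [0, 0, -40], "claw": 50},
  ],
)

```text
clock: 10.9
position: [415.1, -187.5, 216.9]
eef_rot: [-179.9, 0.0, 1.1]
ft_force: [0.7, -0.3, -0.3]
width: 0.498
finger_force: 0.0
```

Call:
drive_tool(
  targets=[
    {"rot": [0, 0, 0], "slide": [-20, 45, 0], "claw": 50},
    {"rot": [0, 0, 0], "slide": [0, 50, 0], "claw": 50},
    {"rot": [0, 0, 0], "slide": [0, 0, 0], "claw": 50},
  ],
)

```text
clock: 11.28
position: [396.8, -285.6, 215.8]
eef_rot: [180.0, 0.0, 0.9]
ft_force: [-0.1, 0.3, -0.2]
width: 0.499
finger_force: 0.0
```

```bash
python3 - <<'E'
from m import *
ims=[]
for n,cr in[('top',(290,140,370,240)),('scene',(255,110,355,210))]:
  a=ctrl.read_camera(n); im=a[:,:,::-1][cr[1]:cr[3],cr[0]:cr[2]]
  ims.append(cv2.resize(np.clip(im*1.2,0,255).astype(np.uint8),None,fx=4.4,fy=4.4,interpolation=cv2.INTER_CUBIC))
cv2.imwrite('pics/p3.png',np.hstack(ims)); print(ctrl.observe()['position'])
E
```

```text
[ 396.9 -283.1  215.2]
```

View pics/p3.png

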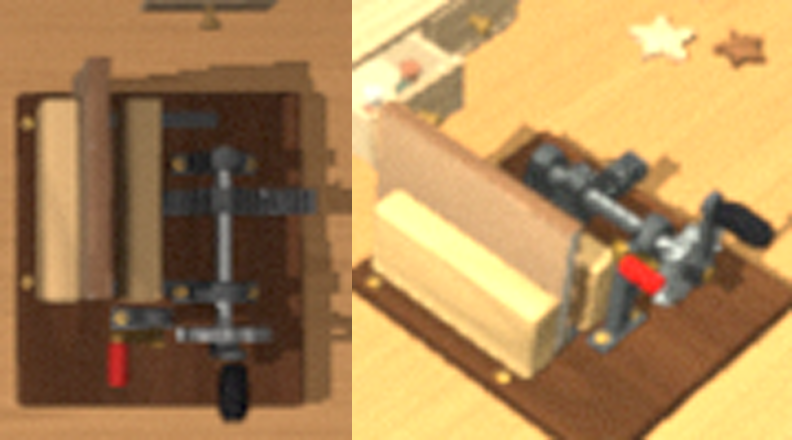

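The crank is upright with the knob at (233,390), the jaw is open with a gap at x≈115-125, and the pawl is still back. The notebook stands by the fixed jaw, spine from (97,62) to (95,298).

```bash
python3 - <<'E'
from m import *
Q=lambda u,v:(290+u/4.4-.4,140+v/4.4-.4); S2=lambda u,v:(255+(u-352)/4.4-.4,110+v/4.4-.4)
for p in[(85,62),(109,62),(82,298),(111,298)]: print('nb',p,onz('top',Q(*p),126))
for p in[(40,100),(76,100),(37,298),(78,298),(126,100),(161,100),(128,298),(161,298)]: print('jaw',p,onz('top',Q(*p),76))
for p in[(381,107),(568,240),(580,232)]: print('nbS',onz('scene',S2(*p),126))
E
```

```text
nb (85, 62) [ 614.8 -100.3  126. ]
nb (109, 62) [ 615.  -114.8  126. ]
nb (82, 298) [ 471.7 -100.7  126. ]
nb (111, 298) [ 472.1 -118.2  126. ]
jaw (40, 100) [597.  -77.3  76. ]
jaw (76, 100) [ 597.4 -100.2   76. ]
jaw (37, 298) [471.2 -77.6  76. ]
jaw (78, 298) [ 471.7 -103.4   76. ]
jaw (126, 100) [ 598.  -131.8   76. ]
jaw (161, 100) [ 598.4 -153.9   76. ]
jaw (128, 298) [ 472.4 -134.9   76. ]
jaw (161, 298) [ 472.8 -155.7   76. ]
nbS [ 617.2 -101.5  126. ]
nbS [ 469.4 -100.8  126. ]
nbS [ 469.  -110.2  126. ]
```

Call:
drive_tool(
  targets=[
    {"rot": [0, 0, 0], "slide": [37.4, -43.2, 0], "claw": 50},
    {"rot": [0, 0, 0], "slide": [37.4, -43.2, 0], "claw": 50},
    {"rot": [0, 0, 0], "slide": [37.4, -43.2, 0], "claw": 50},
    {"rot": [0, 0, 0], "slide": [37.4, -43.2, 0], "claw": 50},
    {"rot": [0, 0, 0], "slide": [0, 0, 40], "claw": 50},
  ],
)

```text
clock: 12.0
position: [547.6, -103.9, 178.8]
eef_rot: [179.9, -0.4, 1.5]
ft_force: [0.3, -0.5, -0.1]
width: 0.5
finger_force: 0.0
```

Call:
drive_tool(
  targets=[
    {"rot": [0, 0, 0], "slide": [0, 0, 10], "claw": 50},
    {"rot": [0, 0, 0], "slide": [0, 0, 0], "claw": 50},
    {"rot": [0, 0, 0], "slide": [0, 0, 0], "claw": 50},
  ],
)

```text
clock: 12.38
position: [544.0, -108.8, 167.2]
eef_rot: [180.0, -0.1, 1.0]
ft_force: [-0.8, -0.4, -0.4]
width: 0.498
finger_force: 0.0
```

Call:
drive_tool(
  targets=[
    {"rot": [0, 0, 0], "slide": [0, 0, 30], "claw": 50},
    {"rot": [0, 0, 0], "slide": [0, 0, 25], "claw": 50},
    {"rot": [0, 0, 0], "slide": [0, 0, 18], "claw": 50},
    {"rot": [0, 0, 0], "slide": [0, 0, 0], "claw": 50},
  ],
)

```text
clock: 12.88
position: [542.7, -108.3, 92.0]
eef_rot: [-180.0, 0.1, 1.0]
ft_force: [-0.6, 0.8, 0.1]
width: 0.502
finger_force: 0.0
```

Call:
drive_tool(
  targets=[
    {"rot": [0, 0, 0], "slide": [0, 0, 0], "claw": 0},
    {"rot": [0, 0, 0], "slide": [0, 0, 0], "claw": 0},
    {"rot": [0, 0, 0], "slide": [0, 0, 0], "claw": 0},
    {"rot": [0, 0, 0], "slide": [0, 0, 0], "claw": 0},
  ],
)

```text
clock: 13.38
position: [544.6, -109.0, 94.3]
eef_rot: [179.9, -0.1, 1.1]
ft_force: [-0.3, -2.9, 6.7]
width: 0.141
finger_force: 60.0
```

Call:
drive_tool(
  targets=[
    {"rot": [0, 0, 0], "slide": [0, 0, -10], "claw": 0},
    {"rot": [0, 0, 0], "slide": [0, 0, -20], "claw": 0},
    {"rot": [0, 0, 0], "slide": [0, 0, -25], "claw": 0},
    {"rot": [0, 0, 0], "slide": [0, 0, -25], "claw": 0},
    {"rot": [0, 0, 0], "slide": [0, 0, -20], "claw": 0},
  ],
)

```text
clock: 14.0
position: [543.1, -107.6, 193.3]
eef_rot: [-179.9, 0.0, 1.1]
ft_force: [0.1, -0.8, -1.2]
width: 0.142
finger_force: 59.5
```

Call:
drive_tool(
  targets=[
    {"rot": [0, 0, 0], "slide": [0, 0, 0], "claw": 0},
    {"rot": [0, 0, 0], "slide": [0, 0, 0], "claw": 0},
  ],
)

```text
clock: 14.25
position: [542.7, -107.7, 191.4]
eef_rot: [-179.9, 0.1, 1.1]
ft_force: [0.5, 0.5, -1.2]
width: 0.139
finger_force: 59.5
```

Call:
drive_tool(
  targets=[
    {"rot": [0, 0, 0], "slide": [-5.4, -40, 0], "claw": 0},
    {"rot": [0, 0, 0], "slide": [-5.4, -50, 0], "claw": 0},
    {"rot": [0, 0, 0], "slide": [-5.4, -50, 0], "claw": 0},
    {"rot": [0, 0, 0], "slide": [-5.4, -50, 0], "claw": 0},
    {"rot": [0, 0, 0], "slide": [-5.4, -50, 0], "claw": 0},
  ],
)

```text
clock: 14.88
position: [510.6, 132.8, 191.0]
eef_rot: [-180.0, 0.2, 1.1]
ft_force: [0.9, 0.8, -1.5]
width: 0.141
finger_force: 59.4
```

Call:
drive_tool(
  targets=[
    {"rot": [0, 0, 0], "slide": [-5.4, -30, 0], "claw": 0},
    {"rot": [0, 0, 0.1], "slide": [0, 0, 0], "claw": 0},
    {"rot": [0, 0, 0.1], "slide": [0, 0, 0], "claw": 0},
    {"rot": [0, 0, 0.055], "slide": [0, 0, 0], "claw": 0},
    {"rot": [0, 0, 0], "slide": [0, 0, 10], "claw": 0},
  ],
)

```text
clock: 15.5
position: [505.8, 161.3, 181.7]
eef_rot: [180.0, 0.0, -13.5]
ft_force: [-0.6, 0.2, -2.5]
width: 0.144
finger_force: 59.6
```

Call:
drive_tool(
  targets=[
    {"rot": [0, 0, 0], "slide": [0, 0, 10], "claw": 0},
    {"rot": [0, 0, 0], "slide": [0, 0, 0], "claw": 0},
    {"rot": [0, 0, 0], "slide": [0, 0, 0], "claw": 0},
  ],
)

```text
clock: 15.88
position: [506.0, 161.1, 172.4]
eef_rot: [180.0, 0.0, -13.5]
ft_force: [-0.4, -0.4, -2.4]
width: 0.143
finger_force: 59.5
```

```bash
python3 - <<'E'
from m import *
ims=[]
for n,cr in[('top',(175,150,255,240)),('scene',(165,180,255,295))]:
  a=np.mean([ctrl.read_camera(n)[:,:,::-1].astype(float) for _ in range(2)],0); im=a[cr[1]:cr[3],cr[0]:cr[2]]
  im=cv2.resize(np.clip(im*1.2,0,255).astype(np.uint8),None,fx=4.6,fy=4.6,interpolation=cv2.INTER_CUBIC)
  ims.append(cv2.copyMakeBorder(im,0,529-im.shape[0],0,0,cv2.BORDER_CONSTANT))
print([i.shape for i in ims])
cv2.imwrite('pics/p4.png',np.hstack(ims)); o=ctrl.observe();print(o['position'],o['eef_rot'],o['ft_force'])
E
```

```text
[(529, 368, 3), (529, 414, 3)]
[506.4 161.2 173.1] [-180.    -0.   -13.5] [-0.6 -1.1 -2. ]
```

View pics/p4.png

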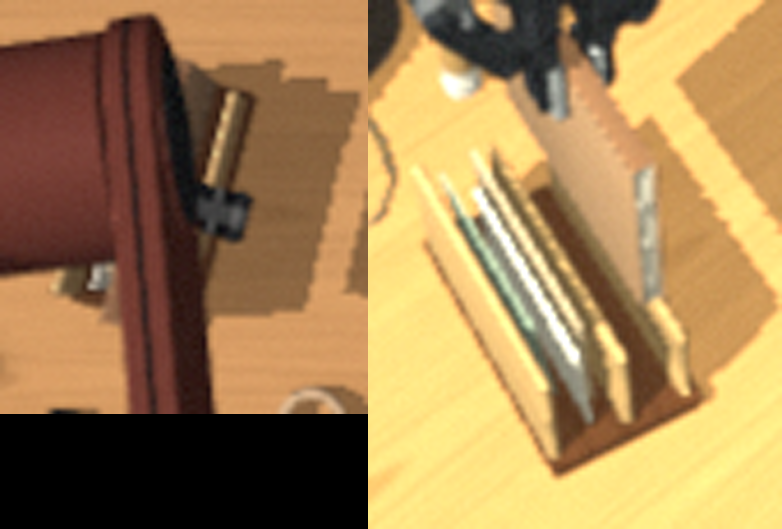

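The scene half shows the notebook held upright above the rack, its front lower corners at (637,290) and (657,298). The middle panel's front foot is at (625,420) and the right panel's at (682,393). I'll project where a straight descent would put it.

```bash
python3 - <<'E'
from m import *
inv=lambda uv:(uv-np.array([165,180])+.42)*4.6+[368,0]
th=np.radians(-13.5);R=np.array([[np.cos(th),-np.sin(th)],[np.sin(th),np.cos(th)]])
def w(x,y,z,c=(506,161.2)): return [*(R@[x,y]+c),z]
for z in(99,70,62,10): print('nb z',z,[inv(proj('scene',w(x,y,z)))[0] for x,y in[(-75,6.5),(-75,-6.5)]])
for y,z in[(13,70),(19,70),(-13,62),(-19,62),(13,10),(19,10),(-13,10),(-19,10)]: print('panel',y,z,inv(proj('scene',w(-75,y,z,(505.2,163.7))))[0])
E
```

```text
nb z 99 [array([643.6, 314.2]), array([668.5, 302.3])]
nb z 70 [array([646.2, 347.8]), array([670.5, 336. ])]
nb z 62 [array([646.9, 356.8]), array([671. , 345.1])]
nb z 10 [array([651.1, 412.4]), array([674.3, 400.9])]
panel 13 70 [631.  357.9]
panel 19 70 [619.6 363.4]
panel -13 62 [680.2 343.4]
panel -19 62 [691.3 338. ]
panel 13 10 [636.7 422.3]
panel 19 10 [625.9 427.7]
panel -13 10 [683.1 399.3]
panel -19 10 [693.7 394. ]
```

Call:
drive_tool(
  targets=[
    {"rot": [0, 0, 0], "slide": [0, 0, 12], "claw": 0},
    {"rot": [0, 0, 0], "slide": [0, 0, 8], "claw": 0},
    {"rot": [0, 0, 0], "slide": [0, 0, 0], "claw": 0},
    {"rot": [0, 0, 0], "slide": [0, 0, 0], "claw": 0},
  ],
)

```text
clock: 16.58
position: [506.1, 161.2, 152.6]
eef_rot: [180.0, 0.0, -13.5]
ft_force: [0.5, 0.3, -0.8]
width: 0.138
finger_force: 59.5
```

```bash
python3 - <<'E'
from m import *
cr=(190,210,250,280)
a=np.mean([ctrl.read_camera('scene')[:,:,::-1].astype(float) for _ in range(4)],0); im=a[cr[1]:cr[3],cr[0]:cr[2]]
im=cv2.resize(np.clip(im*1.15,0,255).astype(np.uint8),None,fx=8.5,fy=8.5,interpolation=cv2.INTER_CUBIC)
inv=lambda uv:(uv-np.array([190,210])+.5)*8.5
th=np.radians(-13.5);R=np.array([[np.cos(th),-np.sin(th)],[np.sin(th),np.cos(th)]])
def w(x,y,z,c): return [*(R@[x,y]+c),z]
o=ctrl.observe();print(o['position'],o['ft_force'])
z=o['position'][2]-74.3
for s in(6.5,-6.5): print('nb',[inv(proj('scene',w(-74.5,s,h,o['position'][:2])))[0] for h in(z,z+106)])
c=(505.,161.5)
for y,zz in[(13,70),(19,70),(-13,62),(-19,62),(13,10),(-13,10)]: print('panel',y,zz,inv(proj('scene',w(-75,y,zz,c)))[0])
cv2.imwrite('pics/p5.png',im)
E
```

```text
[506.3 161.2 153.1] [ 0.7  0.2 -1.8]
nb [array([299. , 367.6]), array([279.9, 120.8])]
nb [array([344.2, 345.8]), array([329.7,  98.3])]
panel 13 70 [281.3 402.4]
panel 19 70 [260.3 412.5]
panel -13 62 [372.  375.7]
panel -19 62 [392.3 365.8]
panel 13 10 [291.4 521.5]
panel -13 10 [377. 479.]
```

View pics/p5.png

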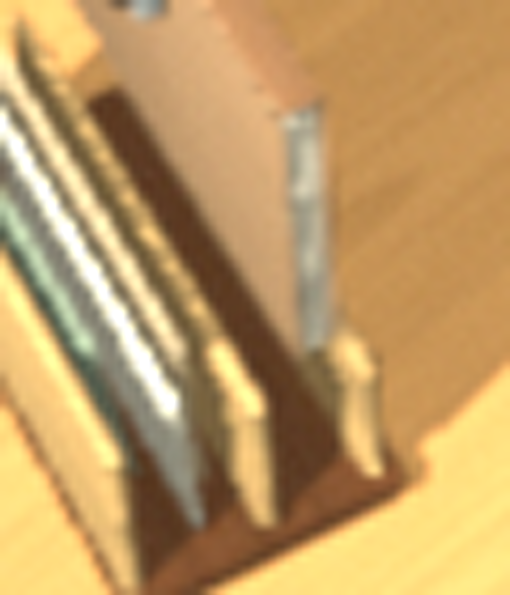

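The zoom shows the notebook's end face with lower corners at (300,350) and (328,345). The middle panel's front foot is at (277,520) and the right panel's inner foot at about (350,478). A straight descent would land at x 311-343, close to the right panel, so I'll shift 3 mm to the left and then descend.

Call:
drive_tool(
  targets=[
    {"rot": [0, 0, 0], "slide": [0, -3, 0], "claw": 0},
    {"rot": [0, 0, 0], "slide": [0, 0, 8], "claw": 0},
    {"rot": [0, 0, 0], "slide": [0, 0, 8], "claw": 0},
    {"rot": [0, 0, 0], "slide": [0, 0, 8], "claw": 0},
    {"rot": [0, 0, 0], "slide": [0, 0, 0], "claw": 0},
  ],
)

```text
clock: 17.4
position: [505.9, 163.9, 127.4]
eef_rot: [179.9, 0.1, -13.5]
ft_force: [0.5, 0.3, -1.5]
width: 0.14
finger_force: 59.5
```

Its lower edge is now below both panel tops without contact. Continuing down.

Call:
drive_tool(
  targets=[
    {"rot": [0, 0, 0], "slide": [0, 0, 10], "claw": 0},
    {"rot": [0, 0, 0], "slide": [0, 0, 10], "claw": 0},
    {"rot": [0, 0, 0], "slide": [0, 0, 10], "claw": 0},
    {"rot": [0, 0, 0], "slide": [0, 0, 6], "claw": 0},
    {"rot": [0, 0, 0], "slide": [0, 0, 0], "claw": 0},
  ],
)

```text
clock: 18.02
position: [506.2, 164.0, 91.9]
eef_rot: [180.0, 0.1, -13.5]
ft_force: [-0.5, -0.4, -1.7]
width: 0.138
finger_force: 59.5
```

Call:
drive_tool(
  targets=[
    {"rot": [0, 0, 0], "slide": [0, 0, 3], "claw": 0},
    {"rot": [0, 0, 0], "slide": [0, 0, 2], "claw": 0},
    {"rot": [0, 0, 0], "slide": [0, 0, 0], "claw": 0},
    {"rot": [0, 0, 0], "slide": [0, 0, 0], "claw": 0},
  ],
)

```text
clock: 18.52
position: [506.8, 164.1, 87.8]
eef_rot: [-180.0, -0.0, -13.5]
ft_force: [0.6, -0.3, -2.3]
width: 0.139
finger_force: 59.5
```

Call:
drive_tool(
  targets=[
    {"rot": [0, 0, 0], "slide": [0, 0, 2], "claw": 0},
    {"rot": [0, 0, 0], "slide": [0, 0, 1], "claw": 0},
    {"rot": [0, 0, 0], "slide": [0, 0, 0], "claw": 0},
    {"rot": [0, 0, 0], "slide": [0, 0, 0], "claw": 0},
  ],
)

```text
clock: 19.02
position: [506.8, 164.1, 84.7]
eef_rot: [-180.0, 0.0, -13.5]
ft_force: [0.8, -0.1, -2.2]
width: 0.14
finger_force: 59.5
```

Call:
drive_tool(
  targets=[
    {"rot": [0, 0, 0], "slide": [0, 0, 1.5], "claw": 0},
    {"rot": [0, 0, 0], "slide": [0, 0, 0], "claw": 0},
    {"rot": [0, 0, 0], "slide": [0, 0, 0], "claw": 0},
  ],
)

```text
clock: 19.4
position: [506.8, 164.2, 84.3]
eef_rot: [-180.0, -0.0, -13.5]
ft_force: [-4.7, 0.7, 5.8]
width: 0.142
finger_force: 60.8
```

Floor contact at TCP 84.3, exactly the expected height (6 N). Releasing gently and lifting.

Call:
drive_tool(
  targets=[
    {"rot": [0, 0, 0], "slide": [0, 0, 0], "claw": 20},
    {"rot": [0, 0, 0], "slide": [0, 0, 0], "claw": 28},
    {"rot": [0, 0, 0], "slide": [0, 0, 0], "claw": 36},
    {"rot": [0, 0, 0], "slide": [0, 0, 0], "claw": 36},
    {"rot": [0, 0, 0], "slide": [0, 0, -10], "claw": 36},
  ],
)

```text
clock: 20.02
position: [506.0, 163.9, 92.7]
eef_rot: [180.0, 0.1, -13.5]
ft_force: [-0.3, 0.8, 0.3]
width: 0.36
finger_force: 0.0
```

Call:
drive_tool(
  targets=[
    {"rot": [0, 0, 0], "slide": [0, 0, -25], "claw": 36},
    {"rot": [0, 0, 0], "slide": [0, 0, -40], "claw": 36},
    {"rot": [0, 0, 0], "slide": [0, 0, -50], "claw": 36},
    {"rot": [0, 0, 0], "slide": [0, 50, 0], "claw": 36},
    {"rot": [0, 0, 0], "slide": [0, 55, 0], "claw": 36},
  ],
)

```text
clock: 20.65
position: [482.6, 61.4, 210.1]
eef_rot: [-180.0, -0.2, -13.4]
ft_force: [-0.0, -0.5, -0.3]
width: 0.361
finger_force: 0.0
```

Call:
drive_tool(
  targets=[
    {"rot": [0, 0, 0], "slide": [-40, 40, 0], "claw": 36},
    {"rot": [0, 0, 0], "slide": [-40, 40, 0], "claw": 36},
    {"rot": [0, 0, 0], "slide": [0, 50, 0], "claw": 36},
    {"rot": [0, 0, 0], "slide": [0, 50, 0], "claw": 36},
    {"rot": [0, 0, 0], "slide": [0, 50, 0], "claw": 36},
  ],
)

```text
clock: 21.28
position: [350.2, -144.4, 209.3]
eef_rot: [180.0, -0.1, -13.5]
ft_force: [0.4, -0.6, -0.4]
width: 0.356
finger_force: 0.0
```

```bash
python3 - <<'E'
from m import *
ims=[]
for n,cr in[('top',(170,120,390,260)),('scene',(160,110,380,320))]:
  a=ctrl.read_camera(n)[:,:,::-1]; im=a[cr[1]:cr[3],cr[0]:cr[2]]
  im=cv2.resize(im,None,fx=1.81 if n=='top' else 1.81,fy=1.81,interpolation=cv2.INTER_CUBIC)
  ims.append(cv2.copyMakeBorder(im,0,381-im.shape[0],0,0,cv2.BORDER_CONSTANT))
cv2.imwrite('pics/end.png',np.hstack(ims)); o=ctrl.observe();print(o['clock'],o['position'],o['ft_force'],o['width'])
for q in['pawl_pin','crank_knob','notebook']: print(q,[(round(d['conf'],2),np.array(d['extent'])) for d in ctrl.cut_out('scene',q)[:1]])
E
```

```text
21.375 [ 349.7 -146.9  209.3] [0.7 1.1 0.2] 0.35821164631412067
pawl_pin [(0.52, array([320.4, 170.5,  15.8,  14.2]))]
crank_knob [(0.72, array([183.6, 187.1,  12.1,  27.3]))]
notebook [(0.65, array([213.8, 232.2,  35.6,  73.7]))]
```

View pics/end.png

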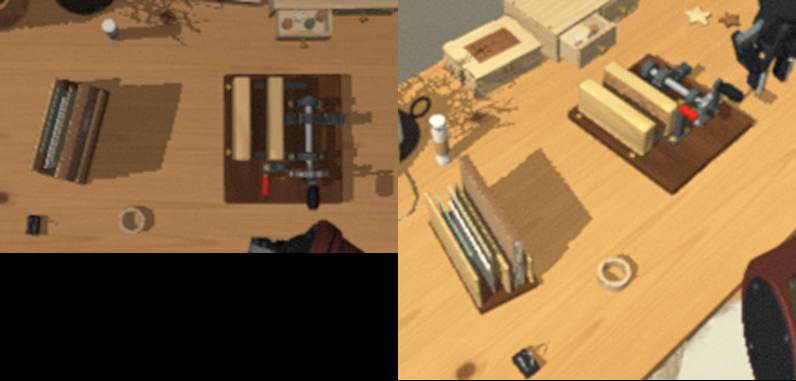

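The notebook stands in the right compartment, spine at about (80,130) top and (490,205) scene. The jaw is open, the pawl is back with its pin at (265,185), the crank is upright, and the glue stick, tape and clip haven't moved. Handing in.

```bash
python3 -c "
from plant import ctrl
print(ctrl.sign_off())"
```

```text
the job is handed in; nothing more can be done
None
```

The job is handed in: the pawl is thrown back, the jaw is fully open, and the notebook stands spine up on the floor of the rack's empty compartment, with the glue stick, tape and clip left where they were.

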